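# Set a circuit module under the swing-arm magnifier

## Robot

A 6-joint arm with a two-finger parallel gripper is mounted at the origin on the work surface. World frame = base frame: x ahead of the robot, y to its left, z up, the work surface at z = 0. Lengths are in m, angles in rad, forces in N, time in s.
With the tool pointing down it reaches from about 0.3 to 0.875 m from the base axis. Payload 6.4 kg.
Tool frame: the origin (TCP) lies at the very end of the fingers, on their centre line; the grasp point (between the pads) lies 19 mm behind it; z points along the fingers, y is the line along which they close (so a half turn about z gives the same grasp; the last joint's range is limited). The gripper opens to 85 mm and grips with 20 to 120 N. Pads are 22 mm wide; open, the fingers measure 114 mm over their backs; the gripper's body (76 mm by 85 mm) begins 54 mm behind the grasp point. The pads swing forward as they close: fully open they stand 13 mm farther back than shut.
Start: joints at [-1.327, 0.181, 1.607, -0, 1.354, -0.206], TCP at [0.25, -0.518, 0.231] pointing down, gripper open.
Joint ranges: [-2.99, 2.99], [-0.89, 2.07], [0.3, 2.58], [-1.14, 4.28], [0, 2.63], [-3.12, 3.12]. Speed limits (rad/s): [2.57, 2.57, 3.01, 3.14, 3.14, 3.14].

## Interface

Orientations are given as a unit quaternion [w, x, y, z].
In Python, from bench import ctrl, camera, calibration, order, outline_of gives the robot as it stands.
- The arm moves only by the tool move_arm, never from a script. Its argument "series" is a list that holds one entry, the list of rows, each a list of 5 numbers: the opening, from 0 (shut) to 1 (fully open), then the shift along the tool's x, y, z in mm, then the turn about the tool's z in rad. A call has exactly 10 rows; each row is the pose to reach, as a shift and turn from the pose commanded when the call began, along the tool's axes at that moment; what a row does not reach only later rows make up. A row lasts 1/12 s, in which the tool goes at most 41.7 mm and 7.16 degrees, less where a joint would pass 70% of its speed; a pose out of reach is approached as far as the arm can. A call with a gripper value outside its range is refused whole. The fingers move at their own pace and stop on an object; the grip force is fixed at half the most. Time passes only in rows, so rows that repeat a pose let the fingers close, or fill a call up. It gives the time, the measured TCP pose, the force, the opening and the grip force at its end, in the units of the state.
- ctrl.get_obs(): the state, without advancing time (a new reading comes with each control period).
- camera(name): name is "side" or "top" or "wrist"; returns (picture, depth): 400x640x3 uint8, blue, green, red; 400x640 float32, m along the optical axis (not along the pixel's ray), 0 where there is no reading.
- calibration(name): a dict with "intrinsics" (3x3 intrinsics, pixels), "k1" (the pictures are not rectified: a ray, as slopes to the right and down, at radius r is drawn at 1 + k1 r^2 times it, then the intrinsics apply), "rvec" (rotation vector, rad) and "tvec" (3), from world to camera coordinates, as OpenCV has them. Camera axes: x right, y down, z forward; pixel columns grow to the right and rows downward; lengths in m; the calibration is good to about 2 mm. A picture is of the moment at which its call begins: read the wrist's pose just before it. calibration takes no time and is no camera call; for the wrist camera it gives the pose at the moment of the call.
- order.hand_in(): hands the job in; it is judged then, once.
Trained networks look in the newest picture that a camera, given by its name, has taken for a name from the list of things; names that differ only in an ending like _2 or _b are one class to them, and where a whole thing is asked for, a point or a joint stands for the part that bears it (a point fixed in the world has none). Each returns a list of dicts, best first, with "conf" (0 to 1); they miss things now and then, are a little off and sometimes report something else, mostly with a low value. They report only what shows in the picture. A call takes as long as a camera call.
- outline_of(target, camera): "region" (400x640 bool, what is visible of it) and "bbox" ([centre column, centre row, width, height] in pixels, round what is visible of it).
The state is a dict: "time_s": time; "q": joint angles; "dq": joint speeds; "joint_efforts": joint torques, N m; "eef_pos": TCP position; "eef_rot": TCP orientation; "wrist_force": force on the tool from outside, world axes, zero at the start; "torque": the same for the moment, N m; "opening": opening from 0.0 (shut) to 1.0 (fully open); "grasp_force": force on a finger pad.
Only numpy, scipy, OpenCV 4.12 (cv2) and the standard library are available. Lean on these libraries where they do the work, as an engineer would, in place of code of your own. Each camera call takes 0.05 s, during which the arm holds its last target. There are 200 camera calls.

## Task

Pick the circuit module in the deep black housing off the pink foam mat and lay it flat, board side up, in the tray of the magnifier stand, its length along the tray's length. Then swing the magnifier arm round until its lens is centred over the tray, to within a centimetre, and let go so that it stays there. Do not disturb the two bare boards, the small bottle or the screwdriver.

Things in the scene. Friction and masses are not known exactly. Their poses are not given: they have to be found in the camera images.
- module_center (a point): Centre (half-way up) of the circuit module to be inspected: a black plastic open housing with walls 4 mm thick, 104 mm long (its x axis) x 56 mm wide (its y axis) x 32 mm high (z, up), filled with a green circuit board 8.5 mm below the rim. About 160 g, loose, lying on the foam mat (4 mm thick), in any of three places in a row, its length roughly across the row; neighbours are about 110 mm centre to centre.
- tray_floor (a point): Centre of the tray's flat floor, 30 mm above the table; z up. The fixed grey metal tray hangs on a bar clamped to the magnifier's column and cannot move. Its length is along its y axis (116 mm between the lugs), its width along x (68 mm); x points level from the tray to the column, whose axis is 200 mm away. Only the four corners have upstanding lugs 7 mm high and 4 mm thick; the middle of each long side is open for 72 mm, so that fingers can reach beside the module.
- pivot (a point): On the axis of the stand's column (vertical), 200 mm above the table, at the level of the swing arm. The magnifier arm turns about this axis. Column 22 mm thick, hub 38 mm wide with its top at 213 mm; round steel foot 124 mm wide; the stand does not move.
- lens_center (a point): Centre of the magnifier lens, a clear disc in a white round frame 112 mm across and 12 mm thick, at the end of the swing arm, 200 mm from the column's axis and 200 mm above the table. It moves level, in an arc about the column. At the start it is parked on the robot's left of the tray, at least 0.85 rad round from it.
- grip_center (a point): Grip point of the upright round black grip on the swing arm: a smooth cylinder 26 mm in diameter on the line from column to lens, 110 mm from the column's axis. It stands from 207 mm to 262 mm above the table, and this point is 240 mm above it. The flat arm bar under it is 20 mm wide with its top at 207 mm. Can be pinched from above with any yaw, or pushed.
- swing (a joint): Angle of the swing arm about the column in rad, growing counter-clockwise from above; moves between -1.9 and 1.2. Its hinge is held by friction: about 0.25 N m (some 2 to 3 N at the grip) to move it, and it stays where it is released. It starts between -1.5 and -1.25; the value over the tray lies between -0.35 and 0.35 and follows from the tray's and the column's positions.
- board_a: Bystander: bare green circuit board 100 x 52 x 11 mm, loose on the foam mat; origin at the centre of its underside, x along its length. Leave alone.
- board_b: Bystander: a second such bare board. Leave alone.
- bottle: Bystander: small black dropper bottle 36 mm wide, 85 mm high, standing; origin at the centre of its underside. Leave alone.
- screwdriver: Bystander: screwdriver 180 mm long lying on the table; origin under its middle. Leave alone.

How it is judged:
On the way, in this order (a step that is already met when the one before it is completed fails the run):
1. the module lies flat in the tray, released, with the lens still away (horizontal distance between module_center and tray_floor below 0.012 m and z of module_center in the frame of tray_floor between 0.012 and 0.02 m and angle between module_center's own z axis and vertical below 0.06 rad and angle between the x axis of module_center and the y axis of tray_floor, either way round below 0.25 rad and contact force between the fingers and module below 0.2 N and horizontal distance between lens_center and tray_floor above 0.05 m), for 0.2 s.
2. the lens has been swung over the tray with the module in it (horizontal distance between each of module_center, lens_center and tray_floor below 0.012 m and z of module_center in the frame of tray_floor between 0.012 and 0.02 m and angle between module_center's own z axis and vertical below 0.06 rad and angle between the x axis of module_center and the y axis of tray_floor, either way round below 0.25 rad), for 0.2 s.
At the end, for the whole second after the job is handed in: Module flat (0.06 rad), right way up on the tray floor between the lugs, within 12 mm of its centre and 0.25 rad of its length; lens centre within 12 mm of the tray centre seen from above; both released and at rest (all of step 2 and contact force between the fingers and module below 0.2 N and velocity of joint swing between -0.03 and 0.03 rad/s and linear speed of module below 0.02 m/s); the robot touches nothing.
It fails at once if a bare board, the bottle or the screwdriver is moved by more than 25 mm, or the bottle knocked over (distance of any of board_a, board_b, bottle, screwdriver from where it was at the start of the episode above 0.025 m or angle between bottle's own z axis and vertical above 0.5 rad).
It also fails if it takes over 61 s, if anything falls off the work surface, if the arm or the gripper's body presses on something with over 40 N, if the wrist force passes 120 N, or if a joint passes its speed limit or range.

## Working session

There is one attempt and no reset: what is moved stays moved. The work goes in short steps, Python scripts to look and compute and a tool call to move; the robot and the scene stay as the last step left them, time stands still between calls to the robot, and variables do not carry over. Pictures are saved under pics/ and viewed, at most 10 in all, crops included, and the job is handed in when it is done.

Besides the shell and the picture viewer there is one more tool, called after "Request:" as a command line: name --argument value ..., lists and objects as JSON in quotes. move_arm: Moves the arm, as the interface text tells. Its arguments: {"type":"object","properties":{"series":{"type":"array","items":{"type":"array","items":{"type":"array","items":{"type":"number"}}}}},"required":["series"]}

```bash
mkdir -p pics; cat > h.py <<'E'
import numpy as np, cv2
from bench import ctrl, camera, calibration, order, outline_of
def cal(n):
    c=calibration(n); R=cv2.Rodrigues(np.array(c["rvec"],float))[0]
    return np.array(c["intrinsics"],float),c["k1"],R,np.array(c["tvec"],float).ravel()
def rays(n,uv,c=None):
    K,k1,R,t=c or cal(n)
    uv=np.asarray(uv,float).reshape(-1,1,2)
    p=cv2.undistortPoints(uv,K,np.array([k1,0,0,0,0.])).reshape(-1,2)
    return np.c_[p,np.ones(len(p))],R,t
def deproj(n,uv,d,c=None):   # with depth
    r,R,t=rays(n,uv,c); return (r*np.asarray(d).reshape(-1,1)-t)@R
def atz(n,uv,z,c=None):      # ray meets plane z
    r,R,t=rays(n,uv,c); o=-R.T@t; w=r@R
    return o+w*((z-o[2])/w[:,2])[:,None]
def proj(n,P,c=None):
    K,k1,R,t=c or cal(n)
    return cv2.projectPoints(np.asarray(P,float).reshape(-1,3),cv2.Rodrigues(R)[0],t,K,np.array([k1,0,0,0,0.]))[0].reshape(-1,2)
def cloud(n,mask,d,c=None):
    v,u=np.nonzero(mask&(d>0)); return deproj(n,np.c_[u,v],d[v,u],c)
E
python3 - <<'E'
from h import *
o=ctrl.get_obs(); print(o["time_s"],o["eef_pos"],o["eef_rot"],o["opening"])
for n in("top","side"):
    im,d=camera(n); cv2.imwrite(f"pics/{n}0.png",im); np.save(f"{n}d.npy",d)
    K,k1,R,t=cal(n); print(n,"cam at",(-R.T@t).round(3))
    for T in("module_center","tray_floor","pivot","lens_center","grip_center","board_a","bottle","screwdriver"):
        try: L=outline_of(T,n)
        except Exception as e: print(T,e); continue
        for x in L[:3]:
            P=cloud(n,x["region"],d)
            print(T,round(x["conf"],2),np.round(x["bbox"]), np.median(P,0).round(3) if len(P) else None, (np.percentile(P,[2,98],axis=0).round(3).tolist() if len(P) else ''))
E
```

```text
0.0 [ 0.24987883 -0.51724578  0.23038404] [-8.85381601e-04  9.74817272e-01  2.23003368e-01 -1.94598856e-05] 0.9999301148823352
top cam at [ 0.454 -0.015  1.087]
module_center 0.61 [422. 282.  36.  21.] [ 0.393 -0.293  0.03 ] [[0.367, -0.343, 0.013], [0.418, -0.241, 0.038]]
tray_floor 0.71 [305. 229.  45.  94.] [0.475 0.04  0.031] [[0.422, -0.017, 0.002], [0.658, 0.101, 0.042]]
tray_floor 0.59 [364. 152.   8.  10.] [ 0.766 -0.132  0.058] [[0.756, -0.148, 0.017], [0.78, -0.119, 0.087]]
pivot 0.88 [263. 190. 130.  46.] [0.638 0.168 0.204] [[0.575, -0.012, 0.015], [0.696, 0.279, 0.261]]
lens_center 0.9 [258. 192. 106.  45.] [0.634 0.215 0.205] [[0.574, 0.031, 0.2], [0.671, 0.281, 0.262]]
grip_center 0.72 [254. 192. 113.  48.] [0.634 0.214 0.205] [[0.574, 0.031, 0.197], [0.673, 0.282, 0.262]]
board_a 0.86 [414. 207.  37.  19.] [ 0.612 -0.28   0.013] [[0.585, -0.33, 0.005], [0.641, -0.232, 0.018]]
board_a 0.8 [416. 243.  37.  22.] [ 0.506 -0.278  0.013] [[0.48, -0.327, 0.008], [0.532, -0.23, 0.019]]
bottle 0.52 [363. 153.  12.  17.] [ 0.766 -0.133  0.056] [[0.756, -0.151, -0.0], [0.781, -0
[... 619 characters left out ...]
.226 0.205] [[0.575, 0.032, 0.197], [0.674, 0.289, 0.261]]
grip_center 0.57 [335. 199.  22.  21.] [ 0.616 -0.27   0.012] [[0.588, -0.329, 0.004], [0.644, -0.228, 0.016]]
board_a 0.81 [371. 198.  17.  24.] [ 0.507 -0.267  0.011] [[0.48, -0.324, 0.005], [0.535, -0.226, 0.016]]
board_a 0.74 [274. 211.  13.  29.] [ 0.774 -0.124  0.039] [[0.758, -0.187, -0.002], [0.808, -0.115, 0.083]]
board_a 0.67 [336. 198.  23.  21.] [ 0.613 -0.272  0.012] [[0.587, -0.323, 0.005], [0.64, -0.229, 0.016]]
bottle 0.84 [274. 208.  11.  27.] [ 0.773 -0.124  0.043] [[0.758, -0.14, 0.002], [0.791, -0.115, 0.084]]
screwdriver 0.78 [385. 373.  78.  38.] [0.446 0.361 0.022] [[0.404, 0.325, 0.009], [0.528, 0.381, 0.027]]
```

```bash
python3 - <<'E'
from h import *
im=cv2.imread("pics/top0.png"); d=np.load("topd.npy")
c=im[130:320,170:450]; cv2.imwrite("pics/top0c.png",cv2.resize(c,None,fx=2.85,fy=2.85,interpolation=cv2.INTER_CUBIC))
camera("top")
for T,lo,hi in(("module_center",.025,.045),("tray_floor",.025,.045)):
    x=outline_of(T,"top")[0]; P=cloud("top",x["region"],d); P=P[(P[:,2]>lo)&(P[:,2]<hi)]
    print(T,len(P),"minrect",[np.round(v,4) for v in cv2.minAreaRect((P[:,:2]*1000).astype(np.float32))])
for T in("lens_center",):
    x=outline_of(T,"top")[0]; P=cloud("top",x["region"],d)
    L=P[(P[:,2]>.19)&(P[:,2]<.225)]; G=P[P[:,2]>.245]
    print("lens pts",L[:,:2].min(0),L[:,:2].max(0)); print("grip top",len(G),G.mean(0))
    A=L[(L[:,1]>.09)&(L[:,1]<.165)]; print("arm line",np.polyfit(A[:,1],A[:,0],1), len(A))
V,U=np.mgrid[:400,:640]
P=deproj("top",np.c_[U.ravel(),V.ravel()],d.ravel())
H=P[(P[:,2]>.209)&(P[:,2]<.22)&(abs(P[:,1])<.1)]; print("hub",len(H),H.mean(0),H.min(0),H.max(0))
E
```

```text
module_center 720 minrect [array([ 393.6053, -293.6265]), array([105.2668,  54.6263]), np.float64(89.9987)]
tray_floor 1636 minrect [array([546.9723,  40.9719]), array([122.3256, 251.1991]), np.float64(89.9617)]
lens pts [0.56733158 0.02150263] [0.67198959 0.28695391]
grip top 104 [0.63634771 0.14610408 0.26044027]
arm line [-0.29066161  0.67597267] 191
hub 192 [0.65683375 0.04234889 0.21270857] [0.6374579  0.02148511 0.20901484] [0.67423899 0.09947949 0.21808674]
```

View pics/top0c.png

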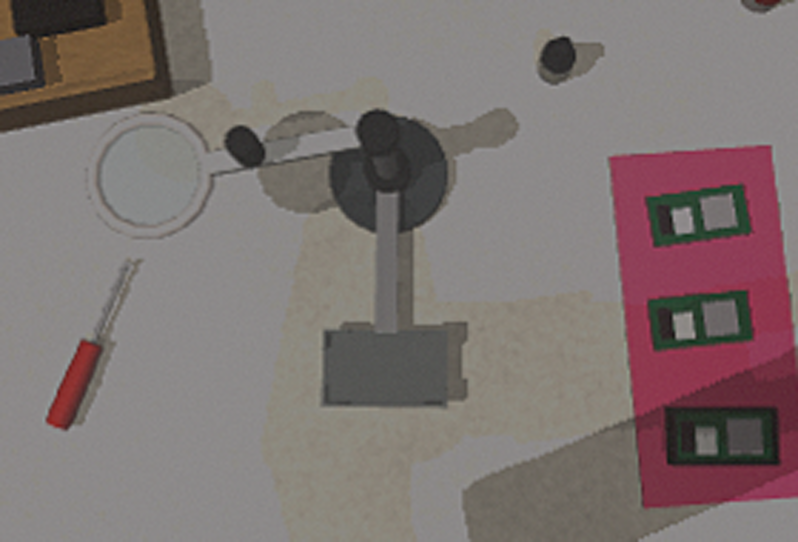

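The crop shows the dark-rimmed module nearest the robot on the mat at about (720,436), with the two bare boards beyond it. The tray is at (385,368), the column hub at (378,132) and the lens is parked left at (153,175). These agree with the measured positions, so I'm moving above the module.

Request:
move_arm --series '[[[1, 23, -14, 6, -0.112], [1, 46, -28, 12, -0.224], [1, 69, -42, 18, -0.336], [1, 92, -56, 24, -0.448], [1, 115, -70, 30, -0.56], [1, 138, -84, 36, -0.672], [1, 161, -98, 42, -0.784], [1, 184, -112, 48, -0.896], [1, 207, -126, 54, -1.008], [1, 227, -138, 60, -1.121]]]'

```text
time_s: 1.93
eef_pos: [0.3952, -0.2934, 0.1712]
eef_rot: [0.0, 0.705, 0.709, 0.0]
wrist_force: [-0.2, -0.0, 0.6]
opening: 1.001
grasp_force: 0.0
```

```bash
python3 - <<'E'
from h import *
from scipy.spatial.transform import Rotation as Ro
o=ctrl.get_obs(); q=o["eef_rot"]; R=Ro.from_quat([q[1],q[2],q[3],q[0]]).as_matrix()
print(o["time_s"],o["eef_pos"],o["q"],"\n",R.round(3))
c=cal("wrist"); im,d=camera("wrist"); print("cam",(-c[2].T@c[3]).round(3)); cv2.imwrite("pics/w1.png",im)
for x in outline_of("module_center","wrist")[:2]:
    P=cloud("wrist",x["region"],d,c); T=P[(P[:,2]>.033)&(P[:,2]<.042)]
    print(round(x["conf"],2),np.round(x["bbox"]),np.percentile(P,[1,50,99],axis=0).round(3).tolist(),[np.round(v,1) for v in cv2.minAreaRect((T[:,:2]*1000).astype(np.float32))])
d=np.load("topd.npy"); V,U=np.mgrid[:400,:640]; P=deproj("top",np.c_[U.ravel(),V.ravel()],d.ravel())
B=P[(P[:,0]>.505)&(P[:,0]<.58)&(P[:,2]>.008)&(abs(P[:,1]-.04)<.04)]; print("bar",len(B),np.percentile(B,[5,50,95],axis=0).round(4).tolist())
def rect(Q): print(len(Q),Q.mean(0).round(4),[np.round(v,1) for v in cv2.minAreaRect((Q[:,:2]*1000).astype(np.float32))])
rect(P[(P[:,0]<.5)&(P[:,0]>.41)&(P[:,2]>.02)&(P[:,2]<.045)&(abs(P[:,1]-.04)<.07)])
rect(P[(P[:,0]<.69)&(P[:,0]>.61)&(P[:,2]>.2085)&(P[:,2]<.22)&(abs(P[:,1]-.041)<.025)])
E
```

```text
1.9333 [ 0.39516843 -0.29337236  0.17116366] [-8.80470241e-01  5.95164509e-02  1.87016419e+00  2.47375759e-04
  1.21164632e+00 -8.86396126e-01] 
 [[-0.006  1.     0.   ]
 [ 1.     0.006 -0.   ]
 [-0.     0.    -1.   ]]
cam [ 0.395 -0.214  0.315]
0.63 [320. 183.  74. 124.] [[0.366, -0.345, 0.019], [0.393, -0.29, 0.031], [0.421, -0.242, 0.038]] [array([ 393.3, -294.2]), array([ 56.1, 104.4]), np.float64(0.1)]
bar 200 [[0.5085, 0.0313, 0.0269], [0.5401, 0.04, 0.0303], [0.5746, 0.0512, 0.0339]]
1196 [0.458  0.041  0.0308] [array([460.6,  41.6]), array([123.3,  78.6]), np.float64(89.9)]
183 [0.6573 0.0397 0.2128] [array([657.2,  40.4]), array([35.2, 36.3]), np.float64(43.2)]
```

View pics/w1.png

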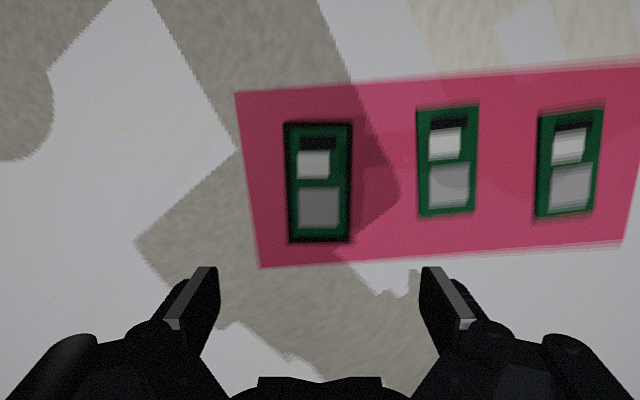

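The wrist view shows the module at (318,183) between the fingers and the boards at (447,160) and (570,160). The measured centre is (0.3933, -0.2942) and it is square to the tool, so I descend and grip.

Request:
move_arm --series '[[[1, -1, -2, 30, 0], [1, -1, -2, 60, 0], [1, -1, -2, 90, 0], [1, -1, -2, 115, 0], [1, -1, -2, 135, 0], [1, -1, -2, 150, 0], [1, -1, -2, 160, 0], [1, -1, -2, 164, 0], [1, -1, -2, 164, 0], [0.4, -1, -2, 164, 0]]]'

```text
time_s: 2.87
eef_pos: [0.3928, -0.2966, 0.008]
eef_rot: [0.001, 0.707, 0.707, -0.0]
wrist_force: [0.2, 0.2, -0.6]
opening: 0.885
grasp_force: 0.0
```

Request:
move_arm --series '[[[0.2, 0, 0, 0, 0], [0.2, 0, 0, 0, 0], [0.2, 0, 0, 0, 0], [0.2, 0, 0, 0, 0], [0.2, 0, 0, 0, 0], [0.2, 0, 0, 0, 0], [0.2, 0, 0, 0, 0], [0.2, 0, 0, 0, 0], [0.2, 0, 0, 0, 0], [0.2, 0, 0, 0, 0]]]'

```text
time_s: 3.7
eef_pos: [0.3932, -0.2968, 0.0087]
eef_rot: [0.001, 0.707, 0.707, -0.0]
wrist_force: [-1.6, -0.0, 7.0]
opening: 0.645
grasp_force: 64.6
```

Request:
move_arm --series '[[[0.2, 0, 0, -8, 0], [0.2, 0, 0, -22, 0], [0.2, 0, 0, -45, 0], [0.2, 0, 0, -70, 0], [0.2, 10, 2, -90, 0], [0.2, 30, 6, -100, 0], [0.2, 60, 12, -100, 0], [0.2, 90, 18, -100, 0], [0.2, 120, 24, -100, 0], [0.2, 150, 30, -100, 0]]]'

```text
time_s: 4.53
eef_pos: [0.4223, -0.1444, 0.1078]
eef_rot: [0.0, 0.707, 0.707, 0.0]
wrist_force: [0.3, 0.9, -2.4]
opening: 0.64
grasp_force: 64.1
```

Request:
move_arm --series '[[[0.2, 30, 6, 0, 0], [0.2, 60, 12, 0, 0], [0.2, 90, 18, 0, 0], [0.2, 120, 24, 0, 0], [0.2, 145, 29, 0, 0], [0.2, 165, 32, 0, 0], [0.2, 178, 34, 0, 0], [0.2, 185, 35, 0, 0], [0.2, 185, 35, 0, 0], [0.2, 185, 35, 0, 0]]]'

```text
time_s: 5.37
eef_pos: [0.4573, 0.039, 0.1074]
eef_rot: [0.0, 0.707, 0.707, -0.0]
wrist_force: [0.5, -0.9, -1.7]
opening: 0.646
grasp_force: 64.1
```

```bash
python3 - <<'E'
from h import *
o=ctrl.get_obs(); print(o["time_s"],o["eef_pos"],o["grasp_force"])
c=cal("wrist"); im,d=camera("wrist"); cv2.imwrite("pics/w2.png",im)
V,U=np.mgrid[:400,:640]; P=deproj("wrist",np.c_[U.ravel(),V.ravel()],d.ravel(),c)
for T in("module_center","tray_floor"):
  for x in outline_of(T,"wrist")[:1]:
    Q=cloud("wrist",x["region"],d,c); print(T,round(x["conf"],2),np.percentile(Q,[1,50,99],axis=0).round(4).tolist())
Q=P[(P[:,2]>.024)&(P[:,2]<.042)&(P[:,0]>.40)&(P[:,0]<.505)&(abs(P[:,1]-.04)<.075)]
print(len(Q),np.percentile(Q,[.3,50,99.7],axis=0).round(4).tolist(),cv2.minAreaRect((Q[:,:2]*1000).astype(np.float32)))
E
```

```text
5.3667 [0.45726948 0.0390249  0.1074292 ] 64.08869504928589
module_center 0.63 [[0.4303, -0.0042, 0.109], [0.4575, 0.0557, 0.1298], [0.485, 0.0936, 0.1366]]
tray_floor 0.57 [[0.4251, 0.0189, 0.0224], [0.5623, 0.048, 0.0312], [0.6617, 0.1018, 0.0428]]
4221 [[0.4229, 0.0816, 0.0245], [0.4606, 0.0923, 0.0312], [0.4984, 0.1021, 0.0394]] ((460.502197265625, 91.66029357910156), (20.664752960205078, 76.23188781738281), 89.5235595703125)
```

View pics/w2.png

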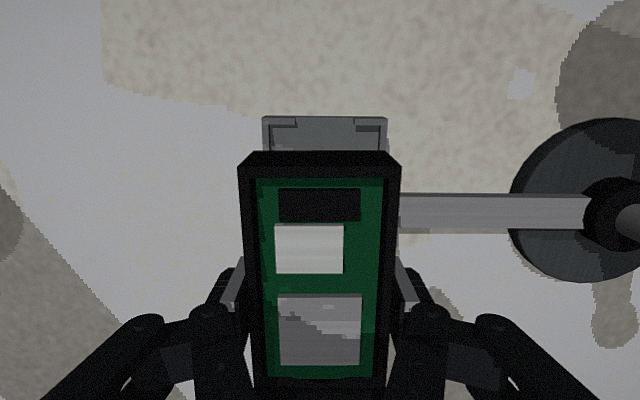

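The wrist view shows the module held square between the fingers at (320,270). The tray end with its lugs at (325,130) lies just beyond, and the bar leads to the column at right. The module needs +2.5 mm in x, so I'm correcting that and lowering it.

Request:
move_arm --series '[[[0.2, -0.5, 2.5, 6, 0], [0.2, -0.5, 2.5, 18, 0], [0.2, -0.5, 2.5, 32, 0], [0.2, -0.5, 2.5, 46, 0], [0.2, -0.5, 2.5, 56, 0], [0.2, -0.5, 2.5, 63, 0], [0.2, -0.5, 2.5, 68, 0], [0.2, -0.5, 2.5, 70, 0], [0.2, -0.5, 2.5, 71, 0], [0.2, -0.5, 2.5, 71.5, 0]]]'

```text
time_s: 6.35
eef_pos: [0.4603, 0.0386, 0.0361]
eef_rot: [0.0, 0.707, 0.707, 0.0]
wrist_force: [-0.3, -0.6, -2.3]
opening: 0.644
grasp_force: 64.1
```

Request:
move_arm --series '[[[0.2, 0, 0, 0.5, 0], [0.2, 0, 0, 1, 0], [0.2, 0, 0, 1, 0], [0.2, 0, 0, 1, 0], [0.2, 0, 0, 1, 0], [0.2, 0, 0, 1, 0], [0.2, 0, 0, 1, 0], [0.2, 0, 0, 1, 0], [0.2, 0, 0, 1, 0], [0.2, 0, 0, 1, 0]]]'

```text
time_s: 7.18
eef_pos: [0.46, 0.0387, 0.0348]
eef_rot: [0.0, 0.707, 0.707, 0.0]
wrist_force: [0.6, -0.1, -2.2]
opening: 0.641
grasp_force: 64.1
```

Request:
move_arm --series '[[[0.2, 0, 0, 0.5, 0], [0.2, 0, 0, 1, 0], [0.2, 0, 0, 1.5, 0], [0.2, 0, 0, 1.5, 0], [0.2, 0, 0, 1.5, 0], [0.2, 0, 0, 1.5, 0], [0.2, 0, 0, 1.5, 0], [0.2, 0, 0, 1.5, 0], [0.2, 0, 0, 1.5, 0], [0.2, 0, 0, 1.5, 0]]]'

```text
time_s: 8.02
eef_pos: [0.46, 0.0387, 0.0347]
eef_rot: [-0.0, 0.707, 0.707, -0.0]
wrist_force: [-7.9, 1.0, 16.5]
opening: 0.644
grasp_force: 66.2
```

Contact is confirmed, so I release and rise.

Request:
move_arm --series '[[[0.8, 0, 0, -1, 0], [1, 0, 0, -1, 0], [1, 0, 0, -1, 0], [1, 0, 0, -1, 0], [1, 0, 0, -1, 0], [1, 0, 0, -1, 0], [1, 0, 0, -1, 0], [1, 0, 0, -10, 0], [1, 0, 0, -30, 0], [1, 0, 0, -60, 0]]]'

```text
time_s: 8.85
eef_pos: [0.4577, 0.039, 0.0923]
eef_rot: [-0.002, 0.707, 0.707, -0.002]
wrist_force: [1.2, 0.4, 0.0]
opening: 1.0
grasp_force: 0.0
```

Request:
move_arm --series '[[[1, 0, 0, -30, 0], [1, 0, 0, -60, 0], [1, 0, 0, -95, 0], [1, 0, 0, -130, 0], [1, 0, 0, -165, 0], [1, 0, 0, -195, 0], [1, 0, 0, -215, 0], [1, 0, 0, -225, 0], [1, 0, 0, -230, 0], [1, 0, 0, -230, 0]]]'

```text
time_s: 9.68
eef_pos: [0.46, 0.0387, 0.3238]
eef_rot: [0.0, 0.707, 0.707, 0.0]
wrist_force: [-0.0, 0.5, 0.0]
opening: 0.999
grasp_force: 0.0
```

```bash
python3 - <<'E'
from h import *
o=ctrl.get_obs(); print(o["time_s"],o["eef_pos"],o["q"])
c=cal("wrist"); im,d=camera("wrist"); cv2.imwrite("pics/w3.png",im)
V,U=np.mgrid[:400,:640]; P=deproj("wrist",np.c_[U.ravel(),V.ravel()],d.ravel(),c)
x=outline_of("module_center","wrist")[0]; Q=cloud("wrist",x["region"],d,c); print(round(x["conf"],2),np.percentile(Q,[1,50,99],axis=0).round(4).tolist())
T=Q[(Q[:,2]>.057)&(Q[:,2]<.07)]; print("rim",cv2.minAreaRect((T[:,:2]*1000).astype(np.float32)))
T=P[(P[:,2]>.024)&(P[:,2]<.042)&(P[:,0]>.40)&(P[:,0]<.51)&(abs(P[:,1]-.04)<.08)]; print("tray",np.percentile(T,[.5,99.5],axis=0).round(4).tolist())
T=P[(P[:,2]>.207)&(P[:,2]<.218)&(abs(P[:,0]-.657)<.03)&(abs(P[:,1]-.04)<.025)]
if len(T): print("hub",len(T),np.percentile(T,[.5,99.5],axis=0).round(4).tolist())
G=P[(P[:,2]>.25)&(P[:,2]<.268)&(P[:,1]>.1)]
if len(G): print("grip",len(G),np.percentile(G,[1,50,99],axis=0).round(4).tolist())
E
```

```text
9.6833 [0.45999883 0.03866517 0.32377556] [-1.74205845e-01 -1.48957696e-01  1.75596825e+00  3.05637842e-05
  1.53364149e+00 -1.74270363e-01]
0.7 [[0.4334, -0.0094, 0.0352], [0.4604, 0.0444, 0.0568], [0.488, 0.0932, 0.0642]]
rim ((460.6277160644531, 40.85276412963867), (55.99134826660156, 103.96601867675781), 0.21823297441005707)
tray [[0.4227, -0.0215, 0.0278], [0.5095, 0.1016, 0.0395]]
hub 2240 [[0.6408, 0.0212, 0.2071], [0.677, 0.0647, 0.2155]]
grip 1161 [[0.6266, 0.1337, 0.2502], [0.6297, 0.144, 0.2586], [0.6383, 0.1573, 0.264]]
```

View pics/w3.png

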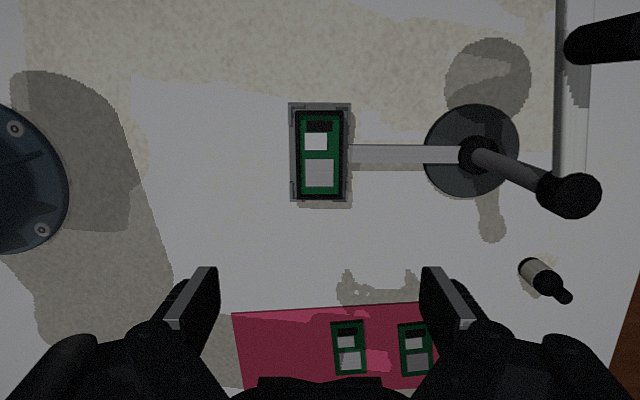

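The wrist view shows the module seated between the tray lugs at (320,155); its rim centre (0.4606, 0.0409) is within 1 mm of the tray centre. The grip is at upper right (600,40), so I go above it.

Request:
move_arm --series '[[[1, 12, 20, 0, -0.03], [1, 24, 40, 0, -0.06], [1, 37, 60, 0, -0.09], [1, 49, 80, 0, -0.12], [1, 61, 100, 0, -0.15], [1, 74, 120, 0, -0.18], [1, 86, 140, 0, -0.2], [1, 98, 160, 0, -0.217], [1, 108, 176, 0, -0.217], [1, 108, 176, 0, -0.217]]]'

```text
time_s: 10.62
eef_pos: [0.6369, 0.1481, 0.3196]
eef_rot: [-0.002, 0.626, 0.78, -0.001]
wrist_force: [-0.6, 0.5, -0.3]
opening: 1.001
grasp_force: 0.0
```

```bash
python3 - <<'E'
from h import *
o=ctrl.get_obs(); print(o["time_s"],o["eef_pos"],o["q"])
c=cal("wrist"); im,d=camera("wrist"); cv2.imwrite("pics/w4.png",im); print("cam",(-c[2].T@c[3]).round(3))
V,U=np.mgrid[:400,:640]; P=deproj("wrist",np.c_[U.ravel(),V.ravel()],d.ravel(),c)
G=P[(P[:,2]>.255)&(P[:,2]<.268)&(np.hypot(P[:,0]-.636,P[:,1]-.147)<.03)]
if len(G): print("grip top",len(G),np.percentile(G,[1,50,99],axis=0).round(4).tolist(),cv2.minEnclosingCircle((G[:,:2]*1000).astype(np.float32)))
L=P[(P[:,2]>.195)&(P[:,2]<.212)&(P[:,1]>.165)]
if len(L): print("lens",len(L),cv2.minEnclosingCircle((L[:,:2]*1000).astype(np.float32)))
E
```

```text
10.6167 [0.63692166 0.1480894  0.31959371] [ 4.69960073e-02  3.04293522e-01  1.28105479e+00  6.40162622e-04
  1.56038056e+00 -1.71208163e-01]
cam [0.621 0.225 0.463]
grip top 1297 [[0.6281, 0.1357, 0.2556], [0.6397, 0.1485, 0.2627], [0.6518, 0.1593, 0.2643]] ((639.9957885742188, 146.9532470703125), 13.048431396484375)
lens 20264 ((626.1837158203125, 225.64779663085938), 63.48259735107422)
```

View pics/w4.png

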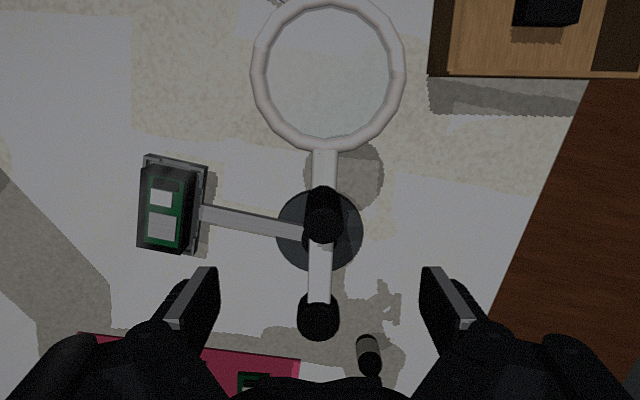

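The wrist view shows the lens ring at (328,72), the black grip top at (322,222) and the hub at (318,318), with the module in the tray at left. The grip top measures (0.640, 0.147), radius 13 mm, as specified. I descend and pinch it.

Request:
move_arm --series '[[[0.8, -1.5, 2.5, 8, 0], [0.8, -1.5, 2.5, 22, 0], [0.8, -1.5, 2.5, 40, 0], [0.8, -1.5, 2.5, 58, 0], [0.8, -1.5, 2.5, 74, 0], [0.8, -1.5, 2.5, 86, 0], [0.8, -1.5, 2.5, 92, 0], [0.8, -1.5, 2.5, 94, 0], [0.6, -1.5, 2.5, 94, 0], [0.5, -1.5, 2.5, 94, 0]]]'

```text
time_s: 11.5
eef_pos: [0.6392, 0.1456, 0.2303]
eef_rot: [0.001, 0.626, 0.779, 0.001]
wrist_force: [0.5, 0.5, -0.3]
opening: 0.528
grasp_force: 0.0
```

Request:
move_arm --series '[[[0.4, 0, 0, 0, 0], [0.3, 0, 0, 0, 0], [0.2, 0, 0, 0, 0], [0.1, 0, 0, 0, 0], [0.1, 0, 0, 0, 0], [0.1, 0, 0, 0, 0], [0.1, 0, 0, 0, 0], [0.1, 0, 0, 0, 0], [0.1, 0, 0, 0, 0], [0.1, 0, 0, 0, 0]]]'

```text
time_s: 12.33
eef_pos: [0.6394, 0.1458, 0.2308]
eef_rot: [0.001, 0.626, 0.78, 0.001]
wrist_force: [0.5, 0.4, 5.9]
opening: 0.288
grasp_force: 58.9
```

```bash
python3 - <<'E'
from h import *
from scipy.spatial.transform import Rotation as Ro
o=ctrl.get_obs(); q=o["eef_rot"]; R=Ro.from_quat([q[1],q[2],q[3],q[0]]).as_matrix()
p=o["eef_pos"]; print(o["time_s"],p,o["wrist_force"],o["opening"],o["grasp_force"])
piv=np.array([.6603,.0407]); v=p[:2]-piv; r=np.hypot(*v); f0=np.arctan2(v[1],v[0]); print("r",r,"phi",f0)
D=np.pi-f0
for k in range(1,21):
    s=k/20; s=s*s*(3-2*s); a=f0+D*s; w=np.r_[piv+r*np.array([np.cos(a),np.sin(a)]),p[2]]-p
    print(k,(R.T@w*1000).round(0)[:2],round(-D*s,3))
E
```

```text
12.3333 [0.63941502 0.14580619 0.2307771 ] [0.53511281 0.38913726 5.93361996] 0.2876921555580242 58.904374837875366
r 0.10716106896138926 phi 1.766945070503821
1 [ 0. -1.] -0.01
2 [ 0. -4.] -0.038
3 [-0. -9.] -0.084
4 [ -1. -15.] -0.143
5 [ -2. -23.] -0.215
6 [ -4. -31.] -0.297
7 [ -7. -41.] -0.387
8 [-11. -50.] -0.484
9 [-17. -59.] -0.585
10 [-23. -68.] -0.687
11 [-30. -77.] -0.79
12 [-38. -84.] -0.891
13 [-46. -90.] -0.987
14 [-54. -96.] -1.078
15 [ -62. -100.] -1.16
16 [ -69. -103.] -1.232
17 [ -75. -105.] -1.291
18 [ -80. -106.] -1.336
19 [ -83. -107.] -1.365
20 [ -84. -107.] -1.375
```

Request:
move_arm --series '[[[0.1, 0, -1, 0, -0.01], [0.1, 0, -4, 0, -0.038], [0.1, 0, -9, 0, -0.084], [0.1, -1, -15, 0, -0.143], [0.1, -2, -23, 0, -0.215], [0.1, -4, -31, 0, -0.297], [0.1, -7, -41, 0, -0.387], [0.1, -11, -50, 0, -0.484], [0.1, -17, -59, 0, -0.585], [0.1, -23, -68, 0, -0.687]]]'

```text
time_s: 13.17
eef_pos: [0.5766, 0.1092, 0.2307]
eef_rot: [-0.0, 0.325, 0.946, 0.001]
wrist_force: [-3.7, 0.3, 9.3]
opening: 0.288
grasp_force: 59.7
```

```bash
python3 - <<'E'
from h import *
from scipy.spatial.transform import Rotation as Ro
o=ctrl.get_obs(); q=o["eef_rot"]; R=Ro.from_quat([q[1],q[2],q[3],q[0]]).as_matrix()
p=o["eef_pos"]; print(o["time_s"],p,o["wrist_force"],o["opening"],o["q"])
piv=np.array([.6603,.0407]); v=p[:2]-piv; r=np.hypot(*v); f0=np.arctan2(v[1],v[0]); print("r",r,"phi",f0)
D=np.pi-f0
for k in range(1,10):
    s=np.sin(k/9*np.pi/2); a=f0+D*s; w=np.r_[piv+.108*np.array([np.cos(a),np.sin(a)]),p[2]]-p
    print(k,(R.T@w*1000).round(0)[:2],round(-D*s,3))
E
```

```text
13.1667 [0.57656793 0.10924487 0.23072327] [-3.70876696  0.33103062  9.3179814 ] 0.2876250205914048 [-1.56320062e-02  2.07016523e-01  1.57738073e+00  1.42493776e-03
  1.35707446e+00 -9.24682126e-01]
r 0.10821025720564491 phi 2.455599824370764
1 [ -1. -13.] -0.119
2 [ -3. -25.] -0.235
3 [ -6. -36.] -0.343
4 [ -9. -46.] -0.441
5 [-13. -55.] -0.526
6 [-17. -61.] -0.594
7 [-20. -65.] -0.645
8 [-22. -68.] -0.676
9 [-23. -69.] -0.686
```

Request:
move_arm --series '[[[0.1, -1, -13, 0, -0.119], [0.1, -3, -25, 0, -0.235], [0.1, -6, -36, 0, -0.343], [0.1, -9, -46, 0, -0.441], [0.1, -13, -55, 0, -0.526], [0.1, -17, -61, 0, -0.594], [0.1, -20, -65, 0, -0.645], [0.1, -22, -68, 0, -0.676], [0.1, -23, -69, 0, -0.686], [0.1, -23, -69, 0, -0.686]]]'

```text
time_s: 14.0
eef_pos: [0.5506, 0.0399, 0.2307]
eef_rot: [-0.002, -0.01, 1.0, -0.0]
wrist_force: [-13.9, -1.8, 14.1]
opening: 0.29
grasp_force: 60.3
```

```bash
python3 - <<'E'
from h import *
o=ctrl.get_obs(); print(o["time_s"],o["eef_pos"],o["eef_rot"],o["wrist_force"])
for n in("wrist","side"):
    c=cal(n); im,d=camera(n); cv2.imwrite(f"pics/{n}5.png",im)
    V,U=np.mgrid[:400,:640]; P=deproj(n,np.c_[U.ravel(),V.ravel()],d.ravel(),c)
    L=P[(P[:,2]>.196)&(P[:,2]<.21)&(P[:,0]<.516)&(P[:,0]>.38)&(abs(P[:,1]-.04)<.085)]
    if len(L)>10: print(n,len(L),np.percentile(L,[.3,99.7],axis=0).round(4).tolist(),cv2.minAreaRect((L[:,:2]*1000).astype(np.float32)),cv2.minEnclosingCircle((L[:,:2]*1000).astype(np.float32)))
E
```

```text
14.0 [0.55061008 0.03987288 0.23071603] [-2.13260516e-03 -9.78393194e-03  9.99949846e-01 -1.78760570e-04] [-13.89318261  -1.83737248  14.05121848]
wrist 36192 [[0.4342, -0.0124, 0.2021], [0.5146, 0.0936, 0.2083]] ((475.0689392089844, 40.851036071777344), (81.9588623046875, 110.7830581665039), 1.1294403076171875) ((460.6321716308594, 40.52450180053711), 56.001609802246094)
side 1155 [[0.405, -0.0074, 0.1967], [0.5144, 0.0971, 0.2073]] ((459.2765808105469, 44.15802001953125), (109.04873657226562, 109.2999267578125), 57.34083938598633) ((460.1767272949219, 42.90062713623047), 56.499168395996094)
```

View pics/wrist5.png

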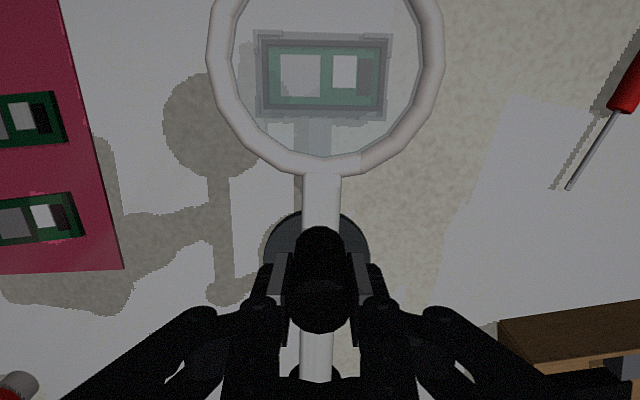

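The wrist view shows the lens ring at (325,70) over the tray and module at (322,75), with the grip pinched at (320,275). The lens centre measures (0.4606, 0.0405), within about a millimetre of the tray centre. I release and rise.

Request:
move_arm --series '[[[0.35, 0, 0, 0, 0], [0.4, 0, 0, 0, 0], [0.5, 0, 0, 0, 0], [0.6, 0, 0, 0, 0], [0.7, 0, 0, 0, 0], [0.8, 0, 0, 0, 0], [0.8, 0, 0, 0, 0], [0.8, 0, 0, -5, 0], [0.8, 0, 0, -20, 0], [0.8, 0, 0, -45, 0]]]'

```text
time_s: 14.93
eef_pos: [0.551, 0.0404, 0.2723]
eef_rot: [-0.003, -0.01, 1.0, 0.0]
wrist_force: [-0.4, -0.0, 0.5]
opening: 0.799
grasp_force: 0.0
```

Request:
move_arm --series '[[[0.8, 0, 0, -25, 0], [0.8, 0, 0, -50, 0], [0.8, 0, 0, -75, 0], [0.8, 0, 0, -95, 0], [0.8, 0, 0, -110, 0], [0.8, 0, 0, -115, 0], [0.8, 0, 0, -115, 0], [0.8, 0, 0, -115, 0], [0.8, 0, 0, -115, 0], [0.8, 0, 0, -115, 0]]]'

```text
time_s: 15.77
eef_pos: [0.5521, 0.0402, 0.3877]
eef_rot: [-0.001, -0.01, 1.0, 0.0]
wrist_force: [-0.6, -0.5, -0.4]
opening: 0.801
grasp_force: 0.0
```

```bash
python3 - <<'E'
from h import *
o=ctrl.get_obs(); print(o["time_s"],o["eef_pos"],o["wrist_force"])
for n in("wrist","side"):
    c=cal(n); im,d=camera(n); cv2.imwrite(f"pics/{n}6.png",im)
    V,U=np.mgrid[:400,:640]; P=deproj(n,np.c_[U.ravel(),V.ravel()],d.ravel(),c)
    L=P[(P[:,2]>.196)&(P[:,2]<.21)&(P[:,0]<.516)&(P[:,0]>.38)&(abs(P[:,1]-.04)<.085)]
    print(n,len(L),cv2.minEnclosingCircle((L[:,:2]*1000).astype(np.float32)))
    for x in outline_of("module_center",n)[:1]: print(x["conf"],np.round(x["bbox"]),np.median(cloud(n,x["region"],d,c),0))
E
```

```text
15.7667 [0.55214882 0.0402146  0.38768917] [-0.56703078 -0.49940898 -0.42568489]
wrist 12881 ((460.3275451660156, 40.88172149658203), 56.14573669433594)
side 1162 ((460.2416687011719, 43.666717529296875), 56.36367416381836)
0.57 [389. 254.  27.  38.] [0.46078318 0.05640383 0.05594291]
```

View pics/wrist6.png

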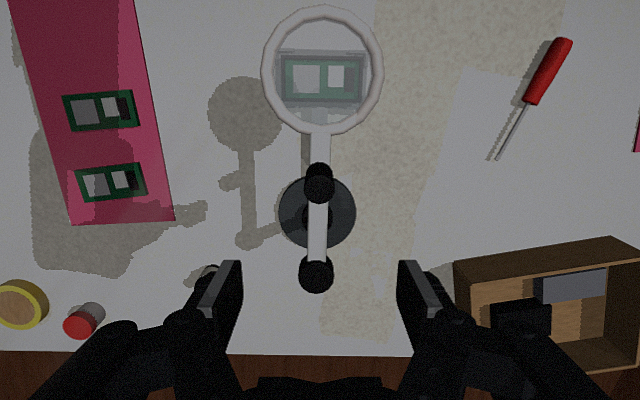

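The wrist view shows the lens ring at (322,70) centred over the module in the tray at (322,80), with the gripper clear and the boards and screwdriver in place. I'm handing in.

```bash
python3 -c "
from h import *
print(order.hand_in())"
```

```text
the job is handed in; nothing more can be done
None
```

The job is handed in, verdict not shown: the module lies flat in the tray and the lens stays centred over it when released, each within about 1 mm of the tray centre by the wrist camera (the side camera put the lens about 3 mm off), with the bystanders left alone.

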